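Seat the work plate in the measuring fixture

ROBOT

A 7-joint arm with a two-finger parallel gripper is mounted at the origin on the work surface. World frame = base frame: x ahead of the robot, y to its left, z up, the work surface at z = 0. Lengths are in m, angles in rad, forces in N, time in s.
With the tool pointing down it reaches from about 0.4 to 0.9 m from the base axis. Payload 5.5 kg.
Tool frame: the origin (TCP) lies midway between the tips of the shut fingers; the grasp point (between the pads) lies 19 mm behind it; z points along the fingers, y is the line along which they close (so a half turn about z gives the same grasp; the last joint's range is limited). The gripper opens to 85 mm and grips with 20 to 120 N. Pads are 22 mm wide; open, the fingers measure 114 mm over their backs; the gripper's body (76 mm by 85 mm) begins 54 mm behind the grasp point. The pads swing forward as they close: fully open they stand 13 mm farther back than shut.
Start: joints at [1.51, 0.501, -0.427, 1.55, 0.221, 1.138, -0.21], TCP at [0.207, -0.616, 0.231] pointing down, gripper open.
Joint ranges: [-2.88, 2.88], [-0.31, 2.03], [-1.54, 1.56], [0.2, 2.42], [-1.41, 4.55], [0.19, 2.02], [-2.57, 2.57]. Speed limits (rad/s): [2.57, 2.57, 3.14, 3.14, 3.14, 3.14, 3.14].

INTERFACE

Orientations are given as a 3x3 rotation matrix whose columns are the frame's x, y, z axes.
In Python, from workcell import state, get_image, camera_model, ctrl gives the robot as it stands.
- The arm moves only by the tool step_arm, never from a script. Its argument "rows" is a list that holds one entry, the list of rows, each a list of 7 numbers: the turn, a rotation vector about the world's x, y, z normalised to -1 to 1, where 1 is pi/2 rad, then the shift along the world's x, y, z normalised to -1 to 1, where 1 is 0.4 m, then the closure, from 0 (fully open) to 1 (shut). A call has 1 to 10 rows; each row is the pose to reach, as a shift and turn from the pose commanded when the call began; what a row does not reach only later rows make up. A row lasts 1/8 s, in which the tool goes at most 62.5 mm and 10.7 degrees, less where a joint would pass 70% of its speed; a pose out of reach is approached as far as the arm can. A call with a number of a shift or a turn outside -1 to 1 is refused whole. A call with a gripper value outside its range is refused whole. The fingers move at their own pace and stop on an object; "grip_force" is the grip in N (left out, the last holds). Time passes only in rows, so rows that repeat a pose let the fingers close. It gives the time, the measured TCP pose, the force, the opening and the grip force at its end, in the units of the state.
- state(): the state, without advancing time (a new reading comes with each control period).
- get_image(name): name is "scene" or "top" or "wrist"; returns (picture, depth): 480x640x3 uint8, red, green, blue; 480x640 float32, m along the optical axis (not along the pixel's ray), 0 where there is no reading.
- camera_model(name): a dict with "vertical_fov" (degrees; the focal length in pixels is half the picture's height over the tangent of half this angle, whatever the lens; pixels are square), "cx", "cy" (the principal point, pixels), "world_to_cam" (4x4, takes a point from world to camera coordinates). Camera axes: x right, y down, z forward; pixel columns grow to the right and rows downward; lengths in m; the calibration is good to about 2 mm. A picture is of the moment at which its call begins: read the wrist's pose just before it. camera_model takes no time and is no camera call; for the wrist camera it gives the pose at the moment of the call.
- ctrl.hand_in(): hands the job in; it is judged then, once.
The state is a dict: "t": time; "joint_pos": joint angles; "qvel": joint speeds; "tau": joint torques, N m; "tool_pos": TCP position; "tcp_rot": TCP orientation; "wrist_force": force on the tool from outside, world axes, zero at the start; "torque": the same for the moment, N m; "opening": finger opening in m; "finger_force": force on a finger pad.
Only numpy, scipy, OpenCV 4.12 (cv2) and the standard library are available. Lean on these libraries where they do the work, as an engineer would, in place of code of your own. Each camera call takes 0.05 s, during which the arm holds its last target. There are 200 camera calls.

TASK

First lift the steel setting master out of the fixture's recess and stand it upright on the grey mat. Then draw the flat metal plate out from under the low bridge stand, lay it in the recess (it must be taken across its middle for that, where the fixture's sides are open) and press it down at both ends until it sits fully home and level, flush with the end rims. Do not drop the plate, do not topple the master, and leave the bearing ring, the bottle and the V-block where they are.

Things in the scene. Friction and masses are not known exactly. Their poses are not given: they have to be found in the camera images.
- fixture: grey painted metal fixture, 180 (x) x 88 (y) mm; origin: centre of underside, on the bench. Heights above the bench: recess (156 x 64) floor 10, a 10 mm wide ledge inside each x end 16 (a plate fully home rests on these), end rims (12 thick) 34, guide walls (12 thick) along both y sides 50, at 34 to 90 mm either side of the middle; between them the sides are open to the floor, as room for fingers
- pad_a (a joint): stiff sliding black pad, 24 x 34 mm, in the recess at x = -52 mm of the fixture. 0: raised, its top 24 mm above the bench; 0.008: pressed down level with the ledges. It carries the plate's weight without moving, needs about 6 N to move and stays where it is left
- pad_b (a joint): the same pad at x = +52 mm of the fixture
- plate: flat aluminium plate, 150 (x) x 58 (y) x 18 (z) mm, 0.4 kg; origin: centre of underside. It lies on the bench, its -x end sticking out of the stand's front by about 45 mm. Fully home in the fixture its underside is 16 and its top 34 mm above the bench; laid on raised pads it is up to 8 mm higher
- stand: low dark steel bridge stand fixed to the bench, a wooden case on it; origin: on the bench below the middle of its front edge. It reaches 120 mm from there along its +x, 116 mm wide (y); open front and back, inner width 96, clear height 32, top at 40 mm; the case begins 50 mm behind the front, its top at 62 mm
- master: setting master, a turned steel cylinder standing upright in the recess: foot 48 mm diameter and 12 mm high, shank 36 mm diameter from 16 mm up to the flat top at 90 mm; 0.4 kg; origin at the centre of its underside, z along its axis
- mat: square light grey mat fixed to the bench, 130 x 130 x 4 mm; origin at the centre of its underside
- bearing: bystander: steel bearing ring lying flat, 80 mm outer diameter, 22 mm high, origin at the centre of its underside
- oil: bystander: plain closed plastic bottle, 54 mm diameter, 140 mm high, origin at the centre of its underside
- vblock: bystander: dark steel V-block, 70 x 60 x 42 mm, origin at the centre of its underside
Not all that is in view belongs to the job. There is more than one size of the plate; the job needs the middle-sized.

How it is judged:
By the outcome, as a careful person would: the job done as asked, in the order asked, and still so for the second after the job is handed in, with the robot touching nothing.
It also fails if it takes over 72 s, if anything falls off the work surface, if the arm or the gripper's body presses on something with over 40 N, if the wrist force passes 120 N, or if a joint passes its speed limit or range.

## Working session

There is one attempt and no reset: what is moved stays moved. The work goes in short steps, Python scripts to look and compute and a tool call to move; the robot and the scene stay as the last step left them, time stands still between calls to the robot, and variables do not carry over. Pictures are saved under pics/ and viewed, at most 10 in all, crops included, and the job is handed in when it is done.

Besides the shell and the picture viewer there is one more tool, called by a JSON object that holds its "api" and its "payload". step_arm: Moves the arm, as the interface text tells. Scaled input: -1 to 1 covers 0.4 m each way for a shift and pi/2 rad each way for a turn. Its arguments: {"type":"object","properties":{"rows":{"type":"array","items":{"type":"array","items":{"type":"array","items":{"type":"number","minimum":-1,"maximum":1}}}},"grip_force":{"type":"number"}},"required":["rows"]}

```bash
mkdir -p pics; ls; cat > h.py <<'E'
import numpy as np, cv2
from workcell import state,get_image,camera_model,ctrl
def save(n,im): cv2.imwrite(f'pics/{n}.png',cv2.cvtColor(im,cv2.COLOR_RGB2BGR))
def pts(dep,m):
    f=240/np.tan(np.radians(m['vertical_fov'])/2)
    v,u=np.mgrid[:480,:640]
    c=np.stack([(u-m['cx'])/f*dep,(v-m['cy'])/f*dep,dep,np.ones_like(dep)],-1)
    return (c@np.linalg.inv(m['world_to_cam']).T)[...,:3]
E
python3 - <<'E'
from h import *
for n in('top','scene'):
    m=camera_model(n); im,d=get_image(n); np.savez(n,im=im,d=d,**m); save(n,im)
    P=pts(d,m); print(n,m, (d==0).mean())
s=state();print({k:np.round(s[k],3) for k in s})
E
```

```text
pics
top {'vertical_fov': 47.79126018408537, 'cx': 326.1970837222334, 'cy': 240.18018167699455, 'world_to_cam': array([[ 0.02879817, -0.99957173,  0.00519736,  0.10910838],
       [-0.9978458 , -0.02905427, -0.05881843,  0.56189527],
       [ 0.05894425, -0.0034923 , -0.99825517,  1.34189429],
       [ 0.        ,  0.        ,  0.        ,  1.        ]])} 0.003929036458333333
scene {'vertical_fov': 46.44750238181832, 'cx': 323.1446123622118, 'cy': 249.0048560842555, 'world_to_cam': array([[ 3.16043525e-02,  9.99500426e-01,  2.50435669e-04,
        -1.58121336e-01],
       [ 7.73020002e-01, -2.42841730e-02, -6.33916678e-01,
        -3.73512395e-01],
       [-6.33593909e-01,  2.02281179e-02, -7.73401307e-01,
         1.74553294e+00],
       [ 0.00000000e+00,  0.00000000e+00,  0.00000000e+00,
         1.00000000e+00]])} 0.0041796875
{'t': np.float64(0.1), 'joint_pos': array([ 1.51 ,  0.502, -0.427,  1.551,  0.221,  1.138, -0.21 ]), 'qvel': array([ 0.001, -0.004, -0.003, -0.003, -0.001,  0.   ,  0.001]), 'tau': array([-1.2000e-02, -5.7081e+01, -5.8390e+00, -2.8174e+01,  1.0000e-02,
        6.0000e-03, -0.0000e+00]), 'tool_pos': array([ 0.207, -0.616,  0.23 ]), 'tcp_rot': array([[ 0.948,  0.318, -0.001],
       [ 0.318, -0.948,  0.002],
       [ 0.   , -0.002, -1.   ]]), 'wrist_force': array([0.196, 0.382, 0.392]), 'torque': array([ 0.041,  0.016, -0.008]), 'finger_force': np.float64(0.0), 'opening': np.float64(0.085)}
```

View pics/top.png

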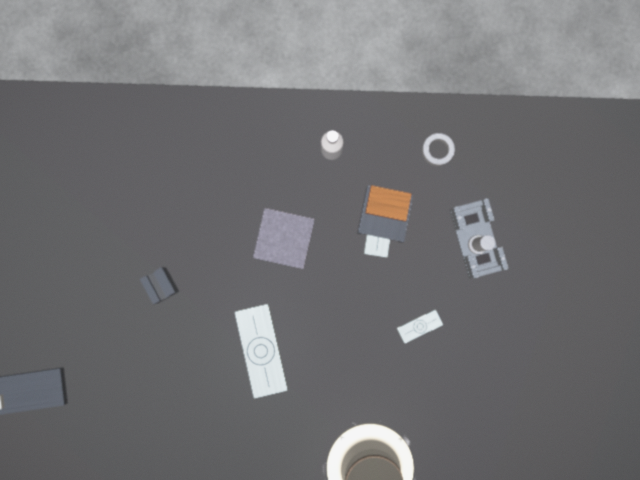

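View pics/scene.png

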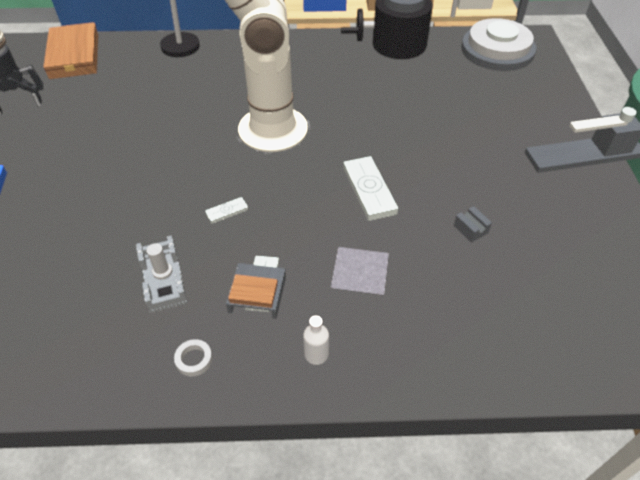

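Both pictures show three plates in the top view: a large one at (261,350), a small one at (420,326), and one sticking out of the stand at (377,246). The job's plate lies under the stand and is middle-sized, so it's the one at (377,246). The fixture with the master is at (480,242), the mat at (285,238), the ring at (439,149), the bottle at (332,145) and the V-block at (158,285). I'll measure these and confirm the plate in a crop.

```bash
cat > m.py <<'E'
from h import *
z=np.load('top.npz'); im,d=z['im'],z['d']; P=pts(d,z)
save('crop',cv2.resize(im[180:345,350:515],None,fx=3.6,fy=3.6,interpolation=cv2.INTER_CUBIC))
def reg(n,u0,u1,v0,v1,zlo,zhi,extra=None):
    m=np.zeros(d.shape,bool); m[v0:v1,u0:u1]=1
    m&=(P[...,2]>zlo)&(P[...,2]<zhi)&(d>0)
    if extra is not None: m&=extra
    q=P[m]
    if len(q)<5: print(n,len(q)); return
    (cx,cy),(w,h),a=cv2.minAreaRect((q[:,:2]*1000).astype(np.float32))
    print(n,len(q),'c',round(cx,1),round(cy,1),'wh',round(w,1),round(h,1),'ang',round(a,1),'z',np.round(np.median(q[:,2])*1000,1),'mean',np.round(q[:,:2].mean(0)*1000,1))
g=im.min(-1)
print('bench z',np.percentile(P[300:400,300:380,2],[5,50,95])*1000)
reg('plate',355,395,228,262,.01,.03,g>150)
reg('case',355,420,180,225,.055,.08)
reg('standtop',350,420,180,250,.034,.048)
reg('stand all',350,420,180,250,.034,.08)
reg('fix walls',445,515,190,285,.044,.056)
reg('fix rims',445,515,190,285,.028,.040)
reg('fix all',445,515,190,285,.028,.056)
reg('master top',465,500,230,255,.08,.1)
reg('mat',250,318,205,272,.001,.01,g>80)
reg('mat(any z)',250,318,205,272,-.02,.02,g>80)
reg('big',230,290,300,400,.005,.05,g>150)
reg('small',390,450,305,350,.005,.05,g>150)
reg('ring',420,460,130,168,.012,.03)
reg('oil',315,350,125,165,.05,.16)
reg('vb',135,185,260,310,.02,.06)
E
python3 m.py
```

```text
bench z [-4.4857074   0.18446144  4.92156229]
plate 436 c 547.5 -2.2 wh 58.2 47.4 ang 81.8 z 17.9 mean [547.3  -1.4]
case 1161 c 650.7 -23.5 wh 102.1 70.0 ang 80.3 z 62.1 mean [650.3 -23.3]
standtop 1101 c 626.9 -19.4 wh 116.1 119.3 ang 79.9 z 40.0 mean [601.1 -13.1]
stand all 2290 c 627.2 -19.5 wh 116.1 119.9 ang 79.9 z 56.4 mean [626.4 -18.1]
fix walls 507 c 572.5 -252.8 wh 179.4 90.7 ang 17.2 z 49.7 mean [ 571.8 -252.4]
fix rims 386 c 572.7 -252.6 wh 180.1 88.4 ang 16.8 z 34.0 mean [ 570.1 -253.1]
fix all 947 c 573.0 -252.7 wh 180.6 90.7 ang 17.2 z 45.4 mean [ 570.9 -252.9]
master top 130 c 557.8 -253.8 wh 34.9 32.8 ang 80.0 z 97.3 mean [ 558.9 -251. ]
mat 3077 c 562.0 233.8 wh 167.7 170.2 ang 1.7 z 4.1 mean [562.1 233.1]
mat(any z) 4540 c 562.5 234.2 wh 168.7 171.1 ang 1.7 z 2.8 mean [561.7 233.5]
big 3023 c 278.7 280.2 wh 220.1 88.9 ang 14.9 z 26.3 mean [280.8 278.2]
small 726 c 350.1 -114.5 wh 43.7 106.9 ang 26.5 z 12.9 mean [ 350.9 -113.8]
ring 498 c 796.8 -151.2 wh 76.9 79.6 ang 46.6 z 21.6 mean [ 796.1 -151. ]
oil 442 c 789.8 118.3 wh 53.5 49.8 ang 89.6 z 98.8 mean [783.6 118.8]
vb 763 c 433.9 534.6 wh 70.4 62.7 ang 30.9 z 39.9 mean [433.8 533.7]
```

View pics/crop.png

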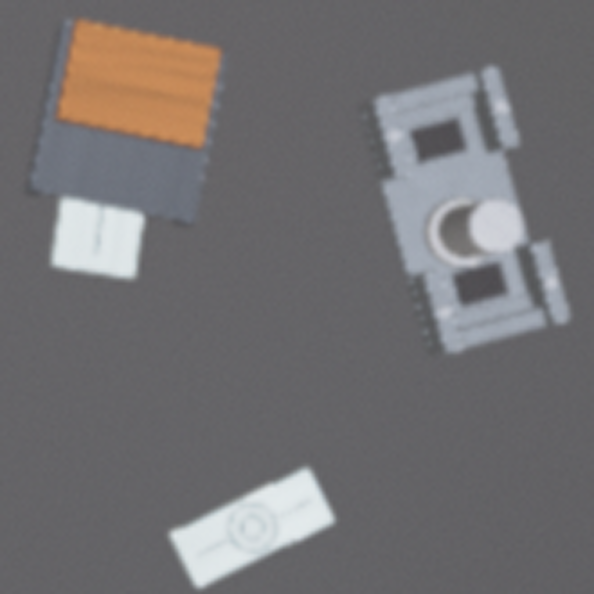

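The crop shows the protruding plate (58 mm wide, its end around crop (97,240)). The large plate is 89 wide and the small one 44, so this is the middle-sized one. The master stands upright in the fixture, its top at crop (497,225). I'll move above the fixture and refine with the wrist camera.

{"api": "step_arm", "payload": {"rows": [[[0,0,0,0.9,0.9,0.2,0],[0,0,0,0.9,0.9,0.2,0],[0,0,0,0.9,0.9,0.2,0],[0,0,0,0.9,0.9,0.2,0],[0,0,0,0.9,0.9,0.2,0],[0,0,0,0.9,0.9,0.2,0],[0,0,0,0.9,0.9,0.2,0],[0,0,0,0.9,0.9,0.2,0],[0,0,0,0.9,0.9,0.2,0],[0,0,0,0.9,0.9,0.2,0]]], "grip_force": 40}}

```text
t: 1.35
tool_pos: [0.5672, -0.2551, 0.3109]
tcp_rot: [[0.947, 0.321, -0.001], [0.321, -0.947, 0.0], [-0.0, -0.001, -1.0]]
wrist_force: [-1.1, -1.3, -0.1]
opening: 0.0854
finger_force: 0.0
```

```bash
cat > w.py <<'E'
from h import *
import sys
n=sys.argv[1]
s=state(); m=camera_model('wrist'); im,d=get_image('wrist'); np.savez(n,im=im,d=d,**m); save(n,im)
print(np.round(s['tool_pos'],4),np.round(s['tcp_rot'],3).tolist(),np.round(s['wrist_force'],1),s['opening'],s['t'])
E
python3 w.py w1
python3 - <<'E'
from h import *
z=np.load('w1.npz');P=pts(z['d'],z)
print('cam',np.round(np.linalg.inv(z['world_to_cam'])[:3,3],3))
X=P[z['d']>0]
for lo,hi in((.095,.106),(.044,.056),(.030,.038)):
    q=X[(X[:,2]>lo)&(X[:,2]<hi)&(np.hypot(X[:,0]-.572,X[:,1]+.253)<.12)]
    print(lo,len(q),cv2.minAreaRect((q[:,:2]*1000).astype(np.float32)) if len(q)>5 else 0,q.mean(0)*1000)
z=np.load('top.npz');P=pts(z['d'],z);X=P[z['d']>0]
q=X[(X[:,2]>.09)&(X[:,2]<.11)&(np.hypot(X[:,0]-.56,X[:,1]+.253)<.05)]
print(len(q),cv2.minEnclosingCircle((q[:,:2]*1000).astype(np.float32)),q.mean(0)*1000)
E
```

```text
[ 0.5672 -0.2551  0.3109] [[0.947, 0.321, -0.001], [0.321, -0.947, 0.0], [-0.0, -0.001, -1.0]] [-1.1 -1.3 -0.1] 0.0854181963444557 1.35
cam [ 0.632 -0.233  0.453]
0.095 1006 ((559.1312866210938, -256.4114685058594), (35.107967376708984, 35.181793212890625), 34.63605880737305) [ 559.60821099 -256.29888059   99.15293421]
0.044 2285 ((573.1823120117188, -255.0160369873047), (179.74642944335938, 87.74678039550781), 16.74853515625) [ 579.70498491 -253.27866432   49.21162795]
0.03 1377 ((572.9352416992188, -255.193603515625), (180.32984924316406, 86.14764404296875), 16.84778594970703) [ 581.37175508 -252.52696696   33.32531276]
189 ((558.05126953125, -254.6785125732422), 18.75713539123535) [ 558.35413393 -253.45748794   99.54622518]
```

View pics/w1.png

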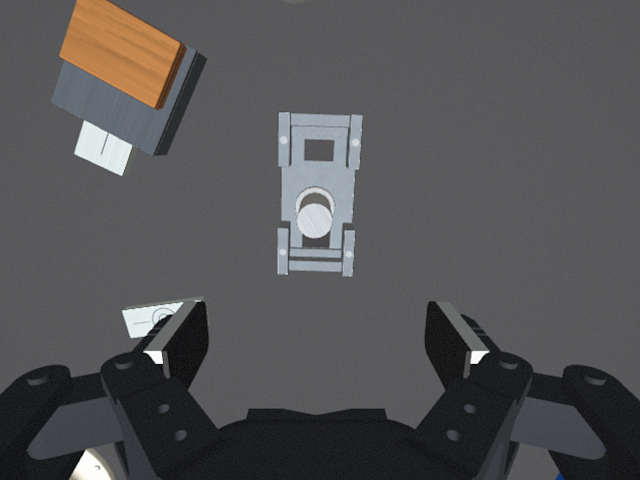

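The wrist view shows the fixture square at (318,195) and the master's top at (314,220). Both views agree to within 2 mm: fixture about (573,-254) at yaw 16.8°, master about (559,-255.5). Next I descend over the master and close.

{"api": "step_arm", "payload": {"rows": [[[0,0,0,-0.02,0,-0.15,0],[0,0,0,-0.02,0,-0.3,0],[0,0,0,-0.02,0,-0.42,0],[0,0,0,-0.02,0,-0.54,0],[0,0,0,-0.02,0,-0.62,0],[0,0,0,-0.02,0,-0.62,0.4],[0,0,0,-0.02,0,-0.62,0.7],[0,0,0,-0.02,0,-0.62,0.7],[0,0,0,-0.02,0,-0.62,0.7],[0,0,0,-0.02,0,-0.62,0.7]]], "grip_force": 40}}

```text
t: 2.65
tool_pos: [0.5599, -0.257, 0.0653]
tcp_rot: [[0.948, 0.318, 0.002], [0.318, -0.948, -0.002], [0.002, 0.003, -1.0]]
wrist_force: [-1.6, -0.5, 6.4]
opening: 0.035
finger_force: 40.1
```

{"api": "step_arm", "payload": {"rows": [[[0,0,0,0,0,0.02,0.7],[0,0,0,0,0,0.06,0.7],[0,0,0,0,0,0.12,0.7],[0,0,0,0,0,0.19,0.7],[0,0,0,0,0,0.26,0.7],[0,0,0,0,0,0.3,0.7],[0,0,0,0,0,0.3,0.7]]]}}

```text
t: 3.52
tool_pos: [0.5597, -0.2565, 0.1848]
tcp_rot: [[0.948, 0.318, 0.002], [0.318, -0.948, -0.001], [0.002, 0.002, -1.0]]
wrist_force: [-0.9, -0.8, -5.0]
opening: 0.0348
finger_force: 40.7
```

```bash
python3 - <<'E'
from h import *
z=np.load('top.npz'); im=z['im'].astype(int)
g=im[200:275,250:320].min(-1); mk=(g>75).astype(np.uint8)
mk=cv2.morphologyEx(mk,cv2.MORPH_OPEN,np.ones((5,5)))
c=max(cv2.findContours(mk,0,1)[0],key=cv2.contourArea).reshape(-1,2)+[250,200]
f=240/np.tan(np.radians(z['vertical_fov'])/2); C=np.linalg.inv(z['world_to_cam'])
r=np.c_[(c[:,0]-z['cx'])/f,(c[:,1]-z['cy'])/f,np.ones(len(c))]@C[:3,:3].T; o=C[:3,3]
X=o+r*((.004-o[2])/r[:,2])[:,None]
print(cv2.minAreaRect((X[:,:2]*1000).astype(np.float32)))
s=state();print(s['tool_pos'],s['wrist_force'],s['opening'])
E
```

```text
((564.5468139648438, 231.29151916503906), (187.6687469482422, 175.18746948242188), 1.6950106620788574)
[ 0.55965725 -0.25649446  0.18479114] [-0.92572972 -0.81800197 -4.98255219] 0.0347991400760641
```

{"api": "step_arm", "payload": {"rows": [[[0,0,0,0,0.07,0,0.7],[0,0,0,0,0.2,0,0.7],[0,0,0,0,0.34,0,0.7],[0,0,0,0,0.48,0,0.7],[0,0,0,0,0.62,0,0.7],[0,0,0,0,0.75,0,0.7],[0,0,0,0,0.85,0,0.7],[0,0,0,0,0.92,0,0.7],[0,0,0,0,0.97,0,0.7],[0,0,0,0,1.0,0,0.7]]]}}

```text
t: 4.78
tool_pos: [0.5583, 0.1445, 0.1826]
tcp_rot: [[0.948, 0.319, -0.001], [0.319, -0.948, -0.0], [-0.001, -0.0, -1.0]]
wrist_force: [-0.1, -0.8, -4.6]
opening: 0.0349
finger_force: 40.9
```

{"api": "step_arm", "payload": {"rows": [[[0,0,0,0,0.07,0,0.7],[0,0,0,0,0.15,0,0.7],[0,0,0,0,0.2,-0.04,0.7],[0,0,0,0,0.22,-0.12,0.7],[0,0,0,0,0.22,-0.2,0.7],[0,0,0,0,0.22,-0.26,0.7],[0,0,0,0,0.22,-0.29,0.7],[0,0,0,0,0.22,-0.295,0.7],[0,0,0,0,0.22,-0.295,0.7]]]}}

```text
t: 5.9
tool_pos: [0.5596, 0.2319, 0.0661]
tcp_rot: [[0.948, 0.318, 0.001], [0.318, -0.948, 0.0], [0.001, -0.0, -1.0]]
wrist_force: [-0.5, -0.3, -4.6]
opening: 0.0352
finger_force: 40.9
```

{"api": "step_arm", "payload": {"rows": [[[0,0,0,0,0,-0.008,0.7],[0,0,0,0,0,-0.012,0.7],[0,0,0,0,0,-0.015,0.7],[0,0,0,0,0,-0.018,0.7],[0,0,0,0,0,-0.018,0.7]]]}}

```text
t: 6.52
tool_pos: [0.5593, 0.232, 0.0594]
tcp_rot: [[0.948, 0.318, 0.001], [0.318, -0.948, -0.0], [0.001, 0.001, -1.0]]
wrist_force: [-2.0, -1.2, 4.9]
opening: 0.0348
finger_force: 41.4
```

In contact with the mat, so I release and rise.

{"api": "step_arm", "payload": {"rows": [[[0,0,0,0,0,0,0.5],[0,0,0,0,0,0,0.3],[0,0,0,0,0,0,0],[0,0,0,0,0,0,0],[0,0,0,0,0,0,0],[0,0,0,0,0,0.15,0],[0,0,0,0,0,0.3,0],[0,0,0,0,0,0.42,0],[0,0,0,0,0,0.42,0]]]}}

```text
t: 7.65
tool_pos: [0.5613, 0.2335, 0.231]
tcp_rot: [[0.948, 0.318, 0.008], [0.318, -0.948, 0.003], [0.009, -0.0, -1.0]]
wrist_force: [1.3, 0.1, 0.2]
opening: 0.0852
finger_force: 0.0
```

```bash
python3 w.py w2; python3 - <<'E'
from h import *
m=camera_model('top');im,d=get_image('top');save('top2',im);z=np.load('top.npz')
for zz,dd in((m,d),(np.load('w2.npz'),np.load('w2.npz')['d'])):
    P=pts(dd,zz);X=P[dd>0]
    q=X[(X[:,2]>.08)&(X[:,2]<.1)&(np.hypot(X[:,0]-.56,X[:,1]-.232)<.05)]
    print(len(q),q.mean(0)*1000 if len(q) else 0)
E
```

```text
[0.5613 0.2335 0.231 ] [[0.948, 0.318, 0.008], [0.318, -0.948, 0.003], [0.009, -0.0, -1.0]] [1.3 0.1 0.2] 0.08517289245690417 7.65
0 0
1628 [559.49572057 232.80748678  92.70868861]
```

View pics/w2.png

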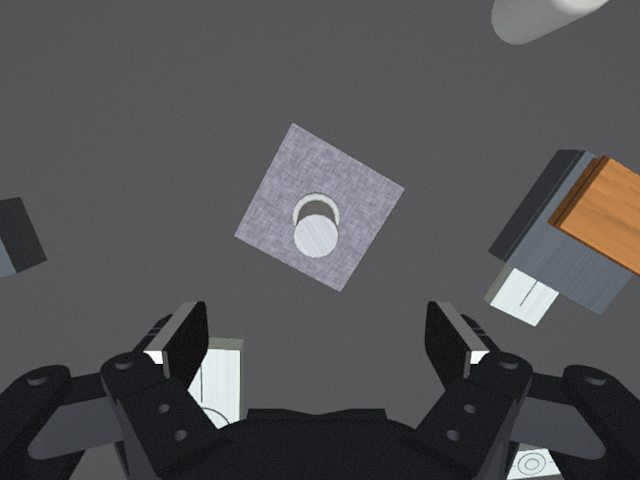

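The picture shows the master upright in the middle of the mat (top at (316,236)). Next I hover over the plate's end and turn to its direction.

{"api": "step_arm", "payload": {"rows": [[[0,0,-0.3,-0.05,-0.58,0,0],[0,0,-0.3,-0.05,-0.58,0,0],[0,0,-0.3,-0.05,-0.58,0,0],[0,0,-0.3,-0.05,-0.58,0,0],[0,0,-0.3,-0.05,-0.58,0,0],[0,0,-0.3,-0.05,-0.58,0,0],[0,0,-0.3,-0.05,-0.58,0,0]]]}}

```text
t: 8.62
tool_pos: [0.5386, 0.0017, 0.2255]
tcp_rot: [[0.99, -0.144, -0.001], [-0.144, -0.99, 0.001], [-0.001, -0.001, -1.0]]
wrist_force: [0.4, -0.4, 0.0]
opening: 0.0853
finger_force: 0.0
```

```bash
cat > pl.py <<'E'
from h import *
import sys
z=np.load(sys.argv[1]+'.npz');P=pts(z['d'],z); zt=float(sys.argv[2])
x0,y0,r=map(float,sys.argv[3:6])
m=(z['d']>0)&(z['im'].min(-1)>150)&(abs(P[...,2]-zt)<.006)&(np.hypot(P[...,0]-x0,P[...,1]-y0)<r)
m=cv2.morphologyEx(m.astype(np.uint8),cv2.MORPH_OPEN,np.ones((3,3)))>0
q=P[m]; R=cv2.minAreaRect((q[:,:2]*1000).astype(np.float32)); print(len(q),R,q.mean(0)*1000); print(cv2.boxPoints(R))
E
python3 w.py w3; python3 pl.py w3 .018 .547 -.002 .06; python3 - <<'E'
from h import *
z=np.load('w3.npz');P=pts(z['d'],z);X=P[z['d']>0]
q=X[(X[:,2]>.035)&(X[:,2]<.045)&(np.hypot(X[:,0]-.627,X[:,1]+.02)<.12)]
print(cv2.minAreaRect((q[:,:2]*1000).astype(np.float32)))
E
```

```text
[0.5386 0.0017 0.2255] [[0.99, -0.144, -0.001], [-0.144, -0.99, 0.001], [-0.001, -0.001, -1.0]] [ 0.4 -0.4  0. ] 0.08534274056882807 8.625
2558 ((545.3353881835938, -3.7274227142333984), (58.1298828125, 42.564231872558594), 81.8089599609375) [545.49797783  -3.54108496  17.26757141]
[[520.1294   -29.463707]
 [562.2594   -35.52801 ]
 [570.5414    22.008862]
 [528.4114    28.073166]]
((627.0100708007812, -21.339805603027344), (116.1834945678711, 119.885498046875), 79.8803939819336)
```

{"api": "step_arm", "payload": {"rows": [[[0,0,0,0.01,-0.012,-0.15,0],[0,0,0,0.01,-0.012,-0.3,0],[0,0,0,0.01,-0.012,-0.43,0],[0,0,0,0.01,-0.012,-0.51,0],[0,0,0,0.01,-0.012,-0.55,0],[0,0,0,0.01,-0.012,-0.56,0],[0,0,0,0.01,-0.012,-0.56,0.15],[0,0,0,0.01,-0.012,-0.56,0.15]]]}}

```text
t: 9.68
tool_pos: [0.5441, -0.005, 0.0035]
tcp_rot: [[0.989, -0.147, 0.003], [-0.147, -0.989, -0.0], [0.003, -0.0, -1.0]]
wrist_force: [0.5, 0.2, 0.2]
opening: 0.0728
finger_force: 0.0
```

{"api": "step_arm", "payload": {"rows": [[[0,0,0,0,0,-0.01,0.15],[0,0,0,0,0,-0.01,0.3],[0,0,0,0,0,-0.01,0.45],[0,0,0,0,0,-0.01,0.45],[0,0,0,0,0,-0.01,0.45],[0,0,0,0,0,-0.01,0.45]]], "grip_force": 50}}

```text
t: 10.42
tool_pos: [0.5433, -0.0043, -0.001]
tcp_rot: [[0.989, -0.146, 0.001], [-0.146, -0.989, 0.0], [0.001, -0.0, -1.0]]
wrist_force: [-1.7, 0.4, 6.7]
opening: 0.0571
finger_force: 52.9
```

{"api": "step_arm", "payload": {"rows": [[[0,0,0,-0.02,0.003,0,0.45],[0,0,0,-0.06,0.009,0,0.45],[0,0,0,-0.12,0.018,0,0.45],[0,0,0,-0.18,0.027,0,0.45],[0,0,0,-0.24,0.035,0,0.45],[0,0,0,-0.29,0.043,0,0.45],[0,0,0,-0.33,0.049,0,0.45],[0,0,0,-0.345,0.051,0,0.45],[0,0,0,-0.345,0.051,0,0.45]]]}}

```text
t: 11.55
tool_pos: [0.4056, 0.0156, -0.0011]
tcp_rot: [[0.989, -0.147, 0.002], [-0.147, -0.989, -0.0], [0.002, -0.0, -1.0]]
wrist_force: [0.9, 0.2, 12.2]
opening: 0.0565
finger_force: 55.0
```

Release, rise and look.

{"api": "step_arm", "payload": {"rows": [[[0,0,0,0,0,0,0.2],[0,0,0,0,0,0,0],[0,0,0,0,0,0,0],[0,0,0,0,0,0.1,0],[0,0,0,0.05,0,0.25,0],[0,0,0,0.1,-0.01,0.4,0],[0,0,0,0.14,-0.02,0.5,0],[0,0,0,0.14,-0.02,0.5,0],[0,0,0,0.14,-0.02,0.5,0]]]}}

```text
t: 12.68
tool_pos: [0.4597, 0.0072, 0.1972]
tcp_rot: [[0.989, -0.147, -0.002], [-0.147, -0.989, -0.0], [-0.002, 0.001, -1.0]]
wrist_force: [-0.1, -0.7, -0.3]
opening: 0.0857
finger_force: 0.0
```

```bash
python3 w.py w4; python3 pl.py w4 .018 .46 .007 .1; python3 - <<'E'
from h import *
m=camera_model('top');im,d=get_image('top');np.savez('t4',im=im,d=d,**m)
E
python3 pl.py t4 .018 .46 .007 .1
```

```text
[0.4597 0.0072 0.1972] [[0.989, -0.147, -0.002], [-0.147, -0.989, -0.0], [-0.002, 0.001, -1.0]] [-0.1 -0.7 -0.3] 0.08569702302973325 12.675
10119 ((460.270751953125, 8.282211303710938), (57.877723693847656, 149.73504638671875), 83.24977111816406) [465.25446111   7.69468173  17.34657852]
[[382.5207   -11.656015]
 [531.2178   -29.256077]
 [538.0208    28.220438]
 [389.32373   45.8205  ]]
553 ((460.7395324707031, 10.297996520996094), (58.16664505004883, 149.84378051757812), 83.30188751220703) [467.07096262  18.92456509  18.28138657]
[[382.93683   -9.848076]
 [531.7578   -27.325558]
 [538.54224   30.444069]
 [389.72125   47.92155 ]]
```

View pics/w4.png

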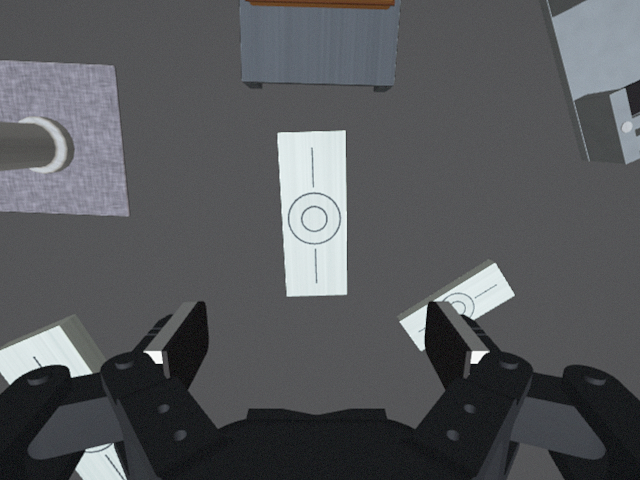

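The plate is fully out, at (315,215) in the picture: centre about (460,9), yaw −6.7°. I take it across the middle.

{"api": "step_arm", "payload": {"rows": [[[0,0,0.019,0.002,0.005,-0.15,0],[0,0,0.019,0.002,0.005,-0.3,0],[0,0,0.019,0.002,0.005,-0.42,0],[0,0,0.019,0.002,0.005,-0.47,0],[0,0,0.019,0.002,0.005,-0.49,0],[0,0,0.019,0.002,0.005,-0.49,0.15],[0,0,0.019,0.002,0.005,-0.49,0.15]]], "grip_force": 60}}

```text
t: 13.65
tool_pos: [0.4623, 0.0095, 0.0029]
tcp_rot: [[0.993, -0.117, 0.001], [-0.117, -0.993, -0.0], [0.001, -0.0, -1.0]]
wrist_force: [0.0, 0.4, -0.6]
opening: 0.0723
finger_force: 0.0
```

{"api": "step_arm", "payload": {"rows": [[[0,0,0,-0.005,0,-0.01,0.15],[0,0,0,-0.005,0,-0.01,0.3],[0,0,0,-0.005,0,-0.01,0.45],[0,0,0,-0.005,0,-0.01,0.45],[0,0,0,-0.005,0,-0.01,0.45],[0,0,0,-0.005,0,-0.01,0.45]]], "grip_force": 60}}

```text
t: 14.4
tool_pos: [0.4597, 0.0092, -0.0012]
tcp_rot: [[0.993, -0.117, 0.0], [-0.117, -0.993, -0.001], [0.0, 0.001, -1.0]]
wrist_force: [-2.0, -0.4, 7.4]
opening: 0.0567
finger_force: 63.7
```

{"api": "step_arm", "payload": {"rows": [[[0,0,0,0,0,0.02,0.45],[0,0,0,0,0,0.06,0.45],[0,0,0,0,0,0.12,0.45],[0,0,0,0,0,0.18,0.45],[0,0,0,0,0,0.24,0.45],[0,0,0,0,0,0.28,0.45],[0,0,0,0,0,0.28,0.45]]]}}

```text
t: 15.28
tool_pos: [0.4606, 0.0092, 0.1114]
tcp_rot: [[0.993, -0.118, 0.003], [-0.118, -0.993, -0.001], [0.003, 0.0, -1.0]]
wrist_force: [-0.1, 0.2, -3.8]
opening: 0.0564
finger_force: 66.2
```

{"api": "step_arm", "payload": {"rows": [[[0,0,0.02,0.02,-0.05,0,0.45],[0,0,0.06,0.07,-0.15,0,0.45],[0,0,0.11,0.12,-0.27,0,0.45],[0,0,0.16,0.17,-0.4,0,0.45],[0,0,0.21,0.22,-0.52,0,0.45],[0,0,0.25,0.26,-0.6,0,0.45],[0,0,0.262,0.28,-0.645,0,0.45],[0,0,0.262,0.282,-0.658,0,0.45],[0,0,0.262,0.282,-0.658,0,0.45],[0,0,0.262,0.282,-0.658,0,0.45]]]}}

```text
t: 16.52
tool_pos: [0.572, -0.2521, 0.1098]
tcp_rot: [[0.957, 0.291, -0.001], [0.291, -0.957, 0.001], [-0.001, -0.001, -1.0]]
wrist_force: [-0.2, 0.6, -4.8]
opening: 0.0561
finger_force: 66.1
```

```bash
python3 w.py w5; python3 pl.py w5 .13 .573 -.254 .11;python3 - <<'E'
from h import *
s=state();print(s['tool_pos'],s['tcp_rot'],s['wrist_force'],s['torque'])
z=np.load('w5.npz');P=pts(z['d'],z);X=P[z['d']>0];d=np.hypot(X[:,0]-.573,X[:,1]+.254)
m=np.where((d<.11),X[:,2],0);print(np.histogram(m,np.arange(.005,.2,.01)))
E
```

```text
[ 0.572  -0.2521  0.1098] [[0.957, 0.291, -0.001], [0.291, -0.957, 0.001], [-0.001, -0.001, -1.0]] [-0.2  0.6 -4.8] 0.056058816256047105 16.525
43633 ((589.207275390625, -246.943115234375), (113.91886901855469, 58.13297653198242), 16.84162712097168) [ 598.02744759 -244.37318401  128.25053226]
[[ 526.26953 -235.626  ]
 [ 543.1122  -291.2656 ]
 [ 652.145   -258.26022]
 [ 635.30237 -202.62064]]
[ 0.57222589 -0.25217699  0.11002957] [[ 9.56580520e-01  2.91467829e-01 -4.62195865e-04]
 [ 2.91468077e-01 -9.56580358e-01  6.14720207e-04]
 [-2.62956322e-04 -7.22744715e-04 -9.99999704e-01]] [-0.22251714  0.20608364 -3.73227759] [0.00013535 0.05522021 0.00698927]
(array([    0,     0,  1927,   114,   950,     0,     0,     0,     0,
           0,     0,   307, 48098,  1697,  1748,  3613, 12608, 10105,
       18212]), array([0.005, 0.015, 0.025, 0.035, 0.045, 0.055, 0.065, 0.075, 0.085,
       0.095, 0.105, 0.115, 0.125, 0.135, 0.145, 0.155, 0.165, 0.175,
       0.185, 0.195]))
```

View pics/w5.png

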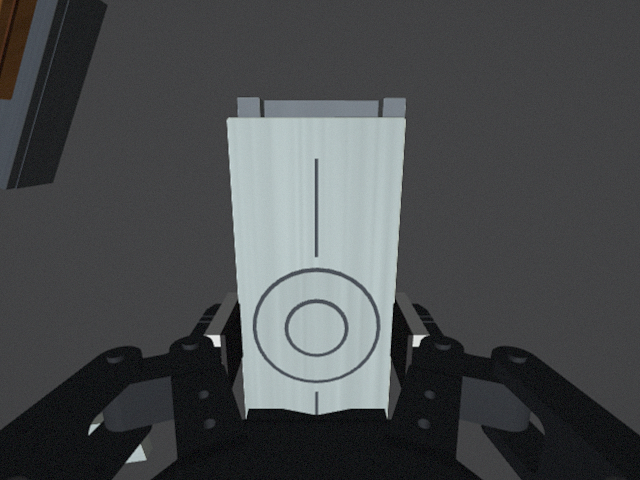

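The picture shows the plate level in the grip, above the fixture and aligned with its far walls (rows 98–118). I'll compare the offsets within this one view.

```bash
python3 - <<'E'
from h import *
z=np.load('w5.npz');P=pts(z['d'],z);a=np.radians(16.8);c=np.array([.5729,-.254]);X=P[z['d']>0]
L=(X[:,:2]-c)@np.array([[np.cos(a),-np.sin(a)],[np.sin(a),np.cos(a)]])*1000
for lo,hi in((.044,.056),(.03,.038),(.122,.136)):
    k=(X[:,2]>lo)&(X[:,2]<hi)&(abs(L[:,0])<120)&(abs(L[:,1])<(60 if lo<.1 else 31)); q=L[k]
    print(lo,k.sum(),'x',np.percentile(q[:,0],[.5,99.5]),'y',np.percentile(q[:,1],[.5,99.5]), np.median(X[k,2]))
    if .04<lo<.1:
        for s in(1,-1):
            r=q[q[:,1]*s>0];print(np.percentile(r[:,1],[1,99]))
E
```

```text
0.044 959 x [79.68612249 89.25886087] y [-44.37685333  43.08588554] 0.04925027400260801
[31.29295986 43.08583799]
[-44.37819192 -32.51671876]
0.03 1978 x [80.67857386 89.3072259 ] y [-32.75204024  31.39098753] 0.033446441276595365
0.122 47623 x [-36.19493337  74.53216055] y [-26.91005997  30.3782935 ] 0.1282667417489314
```

{"api": "step_arm", "payload": {"rows": [[[0,0,0,0.002,-0.0055,-0.04,0.45],[0,0,0,0.002,-0.0055,-0.09,0.45],[0,0,0,0.002,-0.0055,-0.12,0.45],[0,0,0,0.002,-0.0055,-0.13,0.45],[0,0,0,0.002,-0.0055,-0.13,0.45],[0,0,0,0.002,-0.0055,-0.13,0.45]]]}}

```text
t: 17.32
tool_pos: [0.5739, -0.2561, 0.0587]
tcp_rot: [[0.957, 0.29, 0.001], [0.29, -0.957, -0.0], [0.001, 0.001, -1.0]]
wrist_force: [0.2, 0.5, -3.4]
opening: 0.0567
finger_force: 65.9
```

{"api": "step_arm", "payload": {"rows": [[[0,0,0,-0.0025,0.004,0,0.45],[0,0,0,-0.0025,0.004,-0.01,0.45],[0,0,0,-0.0025,0.004,-0.02,0.45],[0,0,0,-0.0025,0.004,-0.03,0.45],[0,0,0,-0.0025,0.004,-0.03,0.45]]]}}

```text
t: 17.95
tool_pos: [0.5718, -0.2543, 0.0455]
tcp_rot: [[0.957, 0.29, -0.001], [0.29, -0.957, 0.0], [-0.001, -0.001, -1.0]]
wrist_force: [1.0, 0.3, -4.3]
opening: 0.0563
finger_force: 66.0
```

{"api": "step_arm", "payload": {"rows": [[[0,0,0,0.002,0,-0.01,0.45],[0,0,0,0.002,0,-0.02,0.45],[0,0,0,0.002,0,-0.03,0.45],[0,0,0,0.002,0,-0.04,0.45],[0,0,0,0.002,0,-0.04,0.45]]]}}

```text
t: 18.58
tool_pos: [0.5727, -0.2543, 0.0296]
tcp_rot: [[0.957, 0.29, -0.001], [0.29, -0.957, 0.0], [-0.001, -0.001, -1.0]]
wrist_force: [-0.1, 0.1, -4.3]
opening: 0.0568
finger_force: 66.0
```

{"api": "step_arm", "payload": {"rows": [[[0,0,0,0,0,-0.006,0.45],[0,0,0,0,0,-0.01,0.45],[0,0,0,0,0,-0.014,0.45],[0,0,0,0,0,-0.0165,0.45],[0,0,0,0,0,-0.0165,0.45]]]}}

```text
t: 19.2
tool_pos: [0.573, -0.2544, 0.0234]
tcp_rot: [[0.957, 0.29, -0.0], [0.29, -0.957, 0.0], [-0.0, -0.0, -1.0]]
wrist_force: [0.8, -0.0, -5.0]
opening: 0.0563
finger_force: 66.0
```

{"api": "step_arm", "payload": {"rows": [[[0,0,0,0,0,-0.002,0.45],[0,0,0,0,0,-0.003,0.45],[0,0,0,0,0,-0.003,0.45]]]}}

```text
t: 19.58
tool_pos: [0.573, -0.2544, 0.0223]
tcp_rot: [[0.957, 0.29, -0.0], [0.29, -0.957, 0.0], [-0.0, -0.0, -1.0]]
wrist_force: [-0.9, -0.1, -4.5]
opening: 0.0565
finger_force: 66.0
```

{"api": "step_arm", "payload": {"rows": [[[0,0,0,0,0,-0.002,0.45],[0,0,0,0,0,-0.004,0.45],[0,0,0,0,0,-0.004,0.45]]]}}

```text
t: 19.95
tool_pos: [0.5731, -0.2544, 0.0208]
tcp_rot: [[0.957, 0.29, 0.0], [0.29, -0.957, -0.0], [-0.0, 0.0, -1.0]]
wrist_force: [-0.8, -0.1, -3.3]
opening: 0.0563
finger_force: 66.3
```

{"api": "step_arm", "payload": {"rows": [[[0,0,0,0,0,-0.002,0.45],[0,0,0,0,0,-0.004,0.45],[0,0,0,0,0,-0.004,0.45]]]}}

```text
t: 20.32
tool_pos: [0.5731, -0.2544, 0.0199]
tcp_rot: [[0.957, 0.29, -0.0], [0.29, -0.957, -0.0], [-0.0, 0.0, -1.0]]
wrist_force: [-3.7, 0.8, 4.9]
opening: 0.0566
finger_force: 67.2
```

In contact with the pads. I release, rise and look.

{"api": "step_arm", "payload": {"rows": [[[0,0,0,0,0,0,0.3],[0,0,0,0,0,0,0.1],[0,0,0,0,0,0,0],[0,0,0,0,0,0,0],[0,0,0,0,0,0.1,0],[0,0,0,0,0,0.25,0],[0,0,0,-0.05,-0.01,0.4,0],[0,0,0,-0.1,-0.03,0.5,0],[0,0,0,-0.1,-0.03,0.5,0],[0,0,0,-0.1,-0.03,0.5,1]]]}}

```text
t: 21.58
tool_pos: [0.5328, -0.2664, 0.2188]
tcp_rot: [[0.957, 0.289, -0.0], [0.289, -0.957, -0.0], [-0.0, 0.0, -1.0]]
wrist_force: [-0.5, 0.5, -0.0]
opening: 0.0697
finger_force: 0.0
```

```bash
cat > fx.py <<'E'
from h import *
import sys
z=np.load(sys.argv[1]+'.npz');P=pts(z['d'],z);a=np.radians(16.8);c=np.array([.5729,-.254]);k=z['d']>0
L=(P[...,:2]-c)@np.array([[np.cos(a),-np.sin(a)],[np.sin(a),np.cos(a)]])*1000; Z=P[...,2]*1000
g=lambda x0,x1,y0,y1:k&(L[...,0]>x0)&(L[...,0]<x1)&(L[...,1]>y0)&(L[...,1]<y1)
b=g(-300,300,60,90)&(abs(Z)<8); print('bench',np.median(Z[b]))
for s in(1,-1):
    e=sorted((s*81,s*87)); m=g(*e,-28,28); print('rim',s,np.median(Z[m]) if m.any() else None, m.sum())
m=g(-73,73,-27,27)&(Z>25)&(Z<60); 
A=np.c_[L[m]/1000,np.ones(m.sum())]
w=np.ones(len(A),bool)
for _ in range(3):
    s_=np.linalg.lstsq(A[w],Z[m][w],rcond=None)[0]; w=abs(A@s_-Z[m])<2
print('plate plane: z at centre',s_[2],'slopes mm/m',s_[:2],'ends ±75:',s_[2]+.075*s_[0],s_[2]-.075*s_[0],w.sum())
for s in(1,-1):
    m=g(*sorted((s*35,s*89)),35,42)|g(*sorted((s*35,s*89)),-42,-35); print('wall',np.median(Z[m&(Z>44)]) if (m&(Z>44)).any() else None)
E
python3 w.py w6; python3 fx.py w6
```

```text
[ 0.5328 -0.2664  0.2188] [[0.957, 0.289, -0.0], [0.289, -0.957, -0.0], [-0.0, 0.0, -1.0]] [-0.5  0.5 -0. ] 0.06974701351493094 21.575
bench -0.788880926224339
rim 1 33.40590495402162 544
rim -1 33.31086855751481 363
plate plane: z at centre 38.24294486587866 slopes mm/m [-0.13554014 -1.26371267] ends ±75: 38.232779355417954 38.25311037633937 10555
wall 49.44846459198107
wall 241.90387948676712
```

View pics/w6.png

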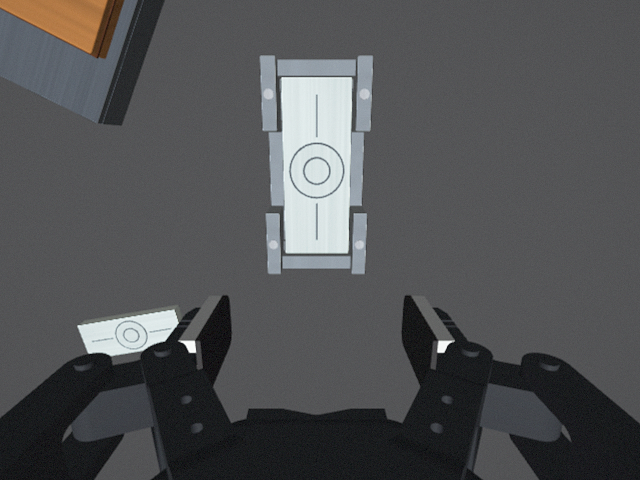

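The plate sits level in the recess at (316,165), its top about 4.9 mm above the rims. Next I press with closed fingers, −x end first.

{"api": "step_arm", "payload": {"rows": [[[0,0,0,-0.025,-0.0065,0,1],[0,0,0,-0.025,-0.0065,-0.1,1],[0,0,0,-0.025,-0.0065,-0.22,1],[0,0,0,-0.025,-0.0065,-0.33,1],[0,0,0,-0.025,-0.0065,-0.4,1],[0,0,0,-0.025,-0.0065,-0.42,1],[0,0,0,-0.025,-0.0065,-0.43,1],[0,0,0,-0.025,-0.0065,-0.43,1]]]}}

```text
t: 22.62
tool_pos: [0.5236, -0.2692, 0.0479]
tcp_rot: [[0.957, 0.29, 0.001], [0.29, -0.957, -0.001], [0.001, 0.001, -1.0]]
wrist_force: [-0.9, -0.2, 0.2]
opening: -0.0004
finger_force: 0.0
```

{"api": "step_arm", "payload": {"rows": [[[0,0,0,0,0,-0.01,1],[0,0,0,0,0,-0.02,1],[0,0,0,0,0,-0.025,1],[0,0,0,0,0,-0.028,1],[0,0,0,0,0,-0.031,1],[0,0,0,0,0,-0.031,1]]]}}

```text
t: 23.38
tool_pos: [0.5227, -0.2695, 0.0352]
tcp_rot: [[0.957, 0.289, -0.001], [0.289, -0.957, -0.001], [-0.001, 0.001, -1.0]]
wrist_force: [-2.2, -0.6, 5.3]
opening: 0.0
finger_force: 2.9
```

{"api": "step_arm", "payload": {"rows": [[[0,0,0,0,0,-0.003,1],[0,0,0,0,0,-0.006,1],[0,0,0,0,0,-0.009,1],[0,0,0,0,0,-0.009,1]]]}}

```text
t: 23.88
tool_pos: [0.5234, -0.2694, 0.034]
tcp_rot: [[0.957, 0.29, 0.0], [0.29, -0.957, -0.002], [-0.001, 0.002, -1.0]]
wrist_force: [-7.6, 3.6, 23.8]
opening: 0.0
finger_force: 12.1
```

The −x end is home (24 N at z = 34). Now the +x end.

{"api": "step_arm", "payload": {"rows": [[[0,0,0,0,0,0.02,1],[0,0,0,0,0,0.06,1],[0,0,0,0.1,0.03,0.07,1],[0,0,0,0.2,0.06,0.07,1],[0,0,0,0.249,0.0755,0.07,1],[0,0,0,0.249,0.0755,0.05,1],[0,0,0,0.249,0.0755,0.035,1],[0,0,0,0.249,0.0755,0.025,1],[0,0,0,0.249,0.0755,0.015,1],[0,0,0,0.249,0.0755,0.015,1]]]}}

```text
t: 25.12
tool_pos: [0.622, -0.2392, 0.0368]
tcp_rot: [[0.957, 0.289, -0.001], [0.289, -0.957, 0.0], [-0.001, -0.0, -1.0]]
wrist_force: [-0.4, 0.9, 0.1]
opening: 0.0003
finger_force: 0.0
```

{"api": "step_arm", "payload": {"rows": [[[0,0,0,0,0,-0.004,1],[0,0,0,0,0,-0.008,1],[0,0,0,0,0,-0.012,1],[0,0,0,0,0,-0.012,1]]]}}

```text
t: 25.62
tool_pos: [0.6229, -0.2389, 0.0342]
tcp_rot: [[0.957, 0.29, 0.0], [0.29, -0.957, -0.001], [-0.0, 0.001, -1.0]]
wrist_force: [-4.6, 0.5, 11.5]
opening: 0.0004
finger_force: 5.7
```

{"api": "step_arm", "payload": {"rows": [[[0,0,0,0,0,-0.004,1],[0,0,0,0,0,-0.007,1],[0,0,0,0,0,-0.007,1]]]}}

```text
t: 26.0
tool_pos: [0.6229, -0.2389, 0.034]
tcp_rot: [[0.957, 0.29, -0.0], [0.29, -0.957, -0.002], [-0.001, 0.002, -1.0]]
wrist_force: [-10.3, 3.0, 28.1]
opening: 0.0001
finger_force: 14.4
```

{"api": "step_arm", "payload": {"rows": [[[0,0,0,0,0,0.04,1],[0,0,0,0,0,0.1,1],[0,0,0,-0.08,-0.02,0.25,1],[0,0,0,-0.16,-0.05,0.4,1],[0,0,0,-0.22,-0.07,0.46,1],[0,0,0,-0.22,-0.07,0.46,1],[0,0,0,-0.22,-0.07,0.46,1]]]}}

```text
t: 26.88
tool_pos: [0.5349, -0.2666, 0.2137]
tcp_rot: [[0.957, 0.29, 0.001], [0.29, -0.957, -0.0], [0.001, 0.0, -1.0]]
wrist_force: [-0.1, 0.2, -0.4]
opening: -0.0001
finger_force: 0.0
```

```bash
python3 w.py w7; python3 fx.py w7
```

```text
[ 0.5349 -0.2666  0.2137] [[0.957, 0.29, 0.001], [0.29, -0.957, -0.0], [0.001, 0.0, -1.0]] [-0.1  0.2 -0.4] -0.00012204177208756953 26.875
bench -0.7565680482660708
rim 1 33.447428367542166 573
rim -1 33.265128092422216 376
plate plane: z at centre 33.42346720144428 slopes mm/m [ 0.64456728 -0.8179525 ] ends ±75: 33.4718097477108 33.375124655177764 10528
wall 49.450486427057406
wall 287.79358358451435
```

The plate is flush to 0.1 mm at both ends. One last check that the master still stands and the bystanders haven't moved.

```bash
python3 - <<'E'
from h import *
m=camera_model('scene');im,d=get_image('scene');np.savez('s8',im=im,d=d,**m);save('s8',im)
a=np.load('scene.npz');A=pts(a['d'],a);B=pts(d,m)
def c(P,dd,x,y,lo,hi,r):
    k=(dd>0)&(P[...,2]>lo)&(P[...,2]<hi)&(np.hypot(P[...,0]-x,P[...,1]-y)<r);return k.sum(),np.round(P[k].mean(0)*1000,1) if k.any() else 0
for n,*q in(('ring',.796,-.151,.012,.03,.06),('oil',.79,.118,.05,.16,.05),('vb',.434,.534,.015,.06,.07),('master',.56,.232,.085,.105,.05)):
    print(n,c(A,a['d'],*q),c(B,d,*q))
E
```

```text
ring (np.int64(672), array([ 800.3, -151.1,   21.5])) (np.int64(670), array([ 800.3, -151.1,   21.6]))
oil (np.int64(728), array([804. , 118. ,  98.5])) (np.int64(732), array([804. , 117.9,  98.3]))
vb (np.int64(712), array([440.6, 533.4,  34.8])) (np.int64(714), array([440.6, 533.2,  34.7]))
master (np.int64(0), 0) (np.int64(172), array([562.4, 233.1,  93.7]))
```

View pics/s8.png

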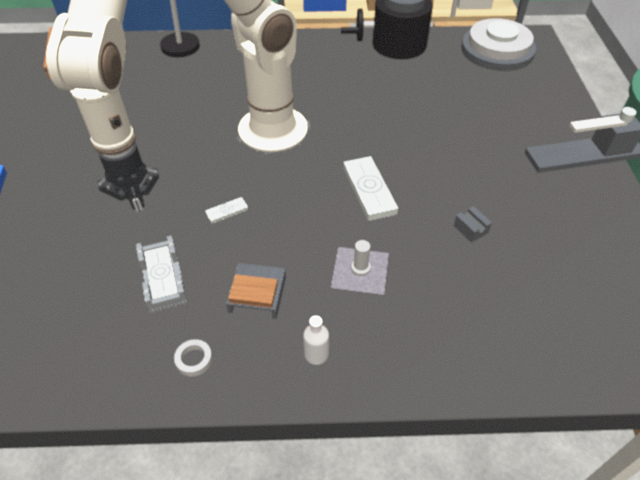

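The picture shows the master upright on the mat (361,258), the plate home in the fixture (160,272), the bystanders unmoved and the robot clear of everything.

```bash
python3 -c "
from workcell import ctrl; print(ctrl.hand_in())"
```

```text
the job is handed in; nothing more can be done
None
```

The job is done and handed in at about 27 s: the master stands upright on the mat, the middle-sized plate sits fully home and level in the recess (flush with both end rims to about 0.1 mm), and the bearing ring, bottle and V-block have not moved.

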